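Hang the L-plate level on the hook stand

ROBOT

A 6-joint arm with a two-finger parallel gripper is mounted at the origin on the work surface. World frame = base frame: x ahead of the robot, y to its left, z up, the work surface at z = 0. Lengths are in m, angles in degrees, forces in N, time in s.
With the tool pointing down it reaches from about 0.3 to 0.75 m from the base axis. Payload 8.5 kg.
Tool frame: the origin (TCP) lies at the very end of the fingers, on their centre line; the grasp point (between the pads) lies 19 mm behind it (env.hold_point_z is the distance from the TCP to the grasp point, in m); z points along the fingers, y is the line along which they close (so a half turn about z gives the same grasp; the last joint's range is limited). The gripper opens to 85 mm and grips with 20 to 120 N. Pads are 22 mm wide; open, the fingers measure 114 mm over their backs; the gripper's body (76 mm by 85 mm) begins 54 mm behind the grasp point. The pads swing forward as they close: fully open they stand 13 mm farther back than shut.
Start: joints at [-82.007, 21.807, 74.336, -0, 83.858, -12.336], TCP at [0.191, -0.516, 0.231] pointing down, gripper open.
Joint ranges: [-178.18, 178.18], [-50.72, 133.34], [12.68, 142.11], [-81.47, 261.47], [9.98, 163.14], [-165.26, 165.26]. Speed limits (degrees/s): [136.94, 136.94, 180, 180, 180, 180].

INTERFACE

Orientations are given as a 3x3 rotation matrix whose columns are the frame's x, y, z axes.
In Python, from rig import env, optics gives the robot as it stands.
- The arm moves only by the shell command python3 -m jog 'ROWS' [OPENING] [FORCE]. ROWS is JSON, a list of rows, each an object with "linear": the shift along the tool's x, y, z in units of 40 mm (1.0 is 40 mm), a list of three; "roll": the turn about the tool's z in units of 5 degrees (1.0 is 5 degrees). A call has 1 to 12 rows; each row shifts and turns the commanded pose from where the row before left it, along the tool's axes as they then stand; what a row does not reach is not made up. A row lasts 1/12 s, in which the tool goes at most 41.7 mm and 7.16 degrees, less where a joint would pass 70% of its speed; a pose out of reach is approached as far as the arm can. A call is refused whole if a number of a shift passes 1 or a number of a turn 1, either way. A call with a gripper value outside its range is refused whole. OPENING is the opening, from -1 (shut) to 1 (fully open), set as the call begins (- or left out, the last holds). The fingers move at their own pace and stop on an object; FORCE is the grip in N (left out, the last holds). Time passes only in rows, so rows that do not move let the fingers close. It gives the time, the measured TCP pose, the force, the opening and the grip force at its end, in the units of the state.
- env.observe(): the state, without advancing time (a new reading comes with each control period).
- optics.get_image(name): name is "side" or "top"; returns the picture (420x560x3 uint8, red, green, blue); there is no depth.
- optics.calibration(name): a dict with "fov_y" (degrees; the focal length in pixels is half the picture's height over the tangent of half this angle, whatever the lens; pixels are square), "cx", "cy" (the principal point, pixels), "T" (4x4, takes a point from camera to world coordinates). Camera axes: x right, y down, z forward; pixel columns grow to the right and rows downward; lengths in m; the calibration is good to about 2 mm. A picture is of the moment at which its call begins. calibration takes no time and is no camera call.
- env.close_job(): hands the job in; it is judged then, once.
The state is a dict: "time_s": time; "q": joint angles; "qvel": joint speeds; "joint_efforts": joint torques, N m; "position": TCP position; "tool_rot": TCP orientation; "ft_force": force on the tool from outside, world axes, zero at the start; "wrist_torque": the same for the moment, N m; "grip_width": finger opening in m; "gripper_force": force on a finger pad.
Only numpy, scipy, OpenCV 4.12 (cv2) and the standard library are available. Lean on these libraries where they do the work, as an engineer would, in place of code of your own. Each camera call takes 0.05 s, during which the arm holds its last target. There are 200 camera calls.

TASK

Take the L-shaped plate out of the rack and hang it on the pin of the hook stand by the one of its five holes that lets it hang level. Feel for the pin as you lower the plate gently onto it - press it nowhere hard against the stand (under 15 N) and do not let it drop - and slide it along the pin until it is fully home against the shoulder; then let go, and leave the T-plate and everything else where it is.

Things in the scene. Friction and masses are not known exactly. Their poses are not given: they have to be found in the camera images.
- lplate: L-shaped plate to hang: flat, 8 mm thick, even density, gold aluminium, 0.2-0.36 kg, upright in the rack's farther slot. x: normal to the plate, y: along its bar, z: up. Origin: middle of the leg's lower edge, mid-thickness. Leg 80 mm wide (y -40..40), z 0..69.5. Bar 180 mm long (y -140..40), z 69.5..119.5, overhanging to -y. Five holes through the bar.
- grip (a point): On the L-plate at y = 14 mm, z = 109 mm of its frame (10.5 mm under the top edge), mid-thickness: a place to grip it across its 8 mm thickness from above. The plate is solid there (y 0 to 40, all heights).
- tplate: Bystander: a T-shaped plate with the same metal, bar, holes and leg, but the leg under the middle of the bar; it stands in the rack slot nearer the robot, 80 mm from the L-plate. Origin at the middle of the leg's lower edge, axes as for the L-plate.
- rack: Fixed wooden rack, 140 mm (x) by 100 mm (y) by 40 mm tall, origin under its middle, yaw varies. Two slots along its y, at its x = +40 mm (L-plate) and x = -40 mm (T-plate), each 10 mm wide, 84 mm long and 20 mm deep (slot floor 20 mm above the table).
- stand: Fixed hook stand: grey base 150 x 130 x 14 mm (middle at its x = 60 mm), square steel post (20 mm, 246 mm tall) at its x = 65 mm, on it a black clamp block (40 x 32 x 30 mm) with a level round steel pin, 8 mm in diameter, that points to the stand's -x, towards the robot. Origin on the table below the pin's seat; yaw varies. The clamp does not give under 60 N.
- seat (a point): Reference point fixed to the stand, 188 mm above its origin, axes as the stand's, in line with the clamp's lowest setting. The pin is clamped by hand somewhere higher: its axis runs level 4 to 20 mm above this point (exact sideways); the height is not measured and must be felt. Home: plate's mid-thickness at this x. A hanging hole's upper edge rests on top of the pin.
- tip (a point): Reference point 34 mm in front (-x) of the seat point, same height: below the pin's turned-up tip, which spans x -38 to -30 mm from the seat point; the tip's top is 8 mm above the pin's axis (4 mm above the pin's upper side). The pin's axis is 4 to 20 mm above this point.
- shoulder (a point): Reference point 4 mm behind (+x of) the seat point, same height: at the x of the front face of the shoulder, a 24 mm disc around the pin that stops the plate. Behind it a 12 mm round arm leads to the clamp block, whose front is at x = 45 mm from the seat point.
- hole1 (a point): Centre of the L-plate's hole number 1 counted from the leg's flush end: at y = -6 mm, z = 95.5 mm in the plate's frame, mid-thickness. Upright rectangular through hole, 12 mm wide (y), 32 mm tall (z 79.5..111.5), 8 mm of metal above it; holes are 22 mm apart.
- hole2 (a point): Centre of the L-plate's hole number 2 counted from the leg's flush end: at y = -28 mm, z = 95.5 mm in the plate's frame, mid-thickness. Upright rectangular through hole, 12 mm wide (y), 32 mm tall (z 79.5..111.5), 8 mm of metal above it; holes are 22 mm apart.
- hole3 (a point): Centre of the L-plate's hole number 3 counted from the leg's flush end: at y = -50 mm, z = 95.5 mm in the plate's frame, mid-thickness. Upright rectangular through hole, 12 mm wide (y), 32 mm tall (z 79.5..111.5), 8 mm of metal above it; holes are 22 mm apart.
- hole4 (a point): Centre of the L-plate's hole number 4 counted from the leg's flush end: at y = -72 mm, z = 95.5 mm in the plate's frame, mid-thickness. Upright rectangular through hole, 12 mm wide (y), 32 mm tall (z 79.5..111.5), 8 mm of metal above it; holes are 22 mm apart.
- hole5 (a point): Centre of the L-plate's hole number 5 counted from the leg's flush end: at y = -94 mm, z = 95.5 mm in the plate's frame, mid-thickness. Upright rectangular through hole, 12 mm wide (y), 32 mm tall (z 79.5..111.5), 8 mm of metal above it; holes are 22 mm apart.
- jar: Bystander: glass jar with a steel cap, 48 mm across, 65 mm tall, between rack and stand; origin under its middle.
- mediabox: Bystander: flat black media box, 98 x 98 x 28 mm; origin under its middle.
- screwdriver: Bystander: screwdriver lying on the table near the robot.
- remote: Bystander: grey remote control, 45 x 150 x 18 mm, lying to the right; origin under its middle.
- plant: Bystander: potted plant to the left, pot 104 mm across, 70 mm tall, leaves to about 175 mm; origin under its middle.
Things that resemble listed ones, but are neither listed nor needed, are in the scene too. What is shaped like the lplate but white is not meant. Several things have the shape of the rack; the one meant has the colours described above.

How it is judged (in metres and radians):
On the way, in this order (a step that is already met when the one before it is completed fails the run):
1. the L-plate is held and lifted clear of the rack (contact force between lplate and the fingers above 1 N and z of lplate in the frame of rack above 0.05 m), for 0.2 s.
2. the held L-plate has the pin through a hole and is felt resting against the stand (contact force between lplate and the fingers above 1 N and contact force between lplate and stand above 0.3 N and ((x of hole1 in the frame of seat between -0.03 and 0.012 m and y of hole1 in the frame of seat between -0.005 and 0.005 m and z of hole1 in the frame of seat between -0.014 and 0.014 m) or (x of hole2 in the frame of seat between -0.03 and 0.012 m and y of hole2 in the frame of seat between -0.005 and 0.005 m and z of hole2 in the frame of seat between -0.014 and 0.014 m) or (x of hole3 in the frame of seat between -0.03 and 0.012 m and y of hole3 in the frame of seat between -0.005 and 0.005 m and z of hole3 in the frame of seat between -0.014 and 0.014 m) or (x of hole4 in the frame of seat between -0.03 and 0.012 m and y of hole4 in the frame of seat between -0.005 and 0.005 m and z of hole4 in the frame of seat between -0.014 and 0.014 m) or (x of hole5 in the frame of seat between -0.03 and 0.012 m and y of hole5 in the frame of seat between -0.005 and 0.005 m and z of hole5 in the frame of seat between -0.014 and 0.014 m))), for 0.1 s.
At the end, for the whole second after the job is handed in: The L-plate hangs released and at rest on the pin by one hole: hole centre within 4 mm of home along the pin, 5 mm sideways, within 14 mm in height of the seat point; level within 4 degrees, square to the pin within 7 degrees; other things not moved over 20 mm (((x of hole1 in the frame of seat between -0.004 and 0.004 m and y of hole1 in the frame of seat between -0.005 and 0.005 m and z of hole1 in the frame of seat between -0.014 and 0.014 m) or (x of hole2 in the frame of seat between -0.004 and 0.004 m and y of hole2 in the frame of seat between -0.005 and 0.005 m and z of hole2 in the frame of seat between -0.014 and 0.014 m) or (x of hole3 in the frame of seat between -0.004 and 0.004 m and y of hole3 in the frame of seat between -0.005 and 0.005 m and z of hole3 in the frame of seat between -0.014 and 0.014 m) or (x of hole4 in the frame of seat between -0.004 and 0.004 m and y of hole4 in the frame of seat between -0.005 and 0.005 m and z of hole4 in the frame of seat between -0.014 and 0.014 m) or (x of hole5 in the frame of seat between -0.004 and 0.004 m and y of hole5 in the frame of seat between -0.005 and 0.005 m and z of hole5 in the frame of seat between -0.014 and 0.014 m)) and angle between lplate's own z axis and vertical below 0.07 rad and angle between the x axis of lplate and the x axis of stand, either way round below 0.12 rad and linear speed of lplate below 0.02 m/s and angular speed of lplate below 0.15 rad/s and contact force between lplate and stand above 1 N and contact force between lplate and the fingers below 0.05 N); the robot touches nothing.
It fails at once if the L-plate is pressed against the stand with more than 15 N (contact force between lplate and stand above 15 N).
It fails at once if the L-plate is dropped (moves faster than 0.15 m/s while not held) (contact force between lplate and the fingers below 0.1 N and linear speed of lplate above 0.15 m/s).
It fails at once if the robot pushes the stand with more than 20 N (contact force between any of the fingers, the arm and stand above 20 N).
It fails at once if the T-plate or another bystander is moved by more than 20 mm (distance of any of tplate, jar, mediabox, screwdriver, remote, plant from where it was at the start of the episode above 0.02 m).
It also fails if it takes over 58 s, if anything falls off the work surface, if the arm or the gripper's body presses on something with over 40 N, if the wrist force passes 120 N, or if a joint passes its speed limit or range.

## Working session

There is one attempt and no reset: what is moved stays moved. The work goes in short steps, Python scripts to look and compute and a shell command to move; the robot and the scene stay as the last step left them, time stands still between calls to the robot, and variables do not carry over. Pictures are saved under pics/ and viewed, at most 10 in all, crops included, and the job is handed in when it is done.

```bash
mkdir -p pics; ls; python3 - <<'E'
from rig import env, optics
import cv2,json
for n in("side","top"):
    cv2.imwrite(f"pics/{n}0.png",optics.get_image(n)[:,:,::-1]); print(n,optics.calibration(n))
o=env.observe(); print(o, env.hold_point_z)
E
```

```text
pics
side {'fov_y': 48.67421009895975, 'cx': 277.19843848322733, 'cy': 211.23361273549023, 'T': array([[-0.75882703, -0.30565627,  0.57511371, -0.26346476],
       [-0.65122997,  0.36829578, -0.66351921,  1.0042324 ],
       [-0.00900315, -0.8780276 , -0.47852532,  0.8600888 ],
       [ 0.        ,  0.        ,  0.        ,  1.        ]])}
top {'fov_y': 44.042070405035744, 'cx': 272.18923797522314, 'cy': 213.09464157435306, 'T': array([[ 0.08620986, -0.97371635,  0.21081826,  0.2845018 ],
       [-0.99626803, -0.08515456,  0.01409625, -0.02818326],
       [ 0.00422639, -0.21124673, -0.97742363,  1.5426284 ],
       [ 0.        ,  0.        ,  0.        ,  1.        ]])}
{'time_s': 0.1, 'q': array([-8.20073720e+01,  2.18379575e+01,  7.43800619e+01, -7.14309142e-04,
        8.38588924e+01, -1.23362293e+01]), 'qvel': array([ 0.06060316, -0.04501752, -0.13696325, -0.02670226, -0.09918718,
        0.03159289]), 'joint_efforts': array([ 3.89838693e-03, -4.49221838e+01, -2.31656706e+01, -1.92892626e-04,
        3.63961837e-03, -1.67580833e-05]), 'position': array([ 0.19102665, -0.51547231,  0.23076782]), 'tool_rot': array([[ 9.37713641e-01,  3.47409108e-01, -1.98925106e-04],
       [ 3.47409056e-01, -9.37712741e-01,  1.32760132e-03],
       [ 2.74686184e-04, -1.31401825e-03, -9.99999099e-01]]), 'ft_force': array([ 0.1611552 ,  0.14646846, -0.58540901]), 'wrist_torque': array([-0.02549426,  0.01670245, -0.0148614 ]), 'gripper_force': 0.0, 'grip_width': 0.08551493001506581} 0.0187
```

View pics/side0.png

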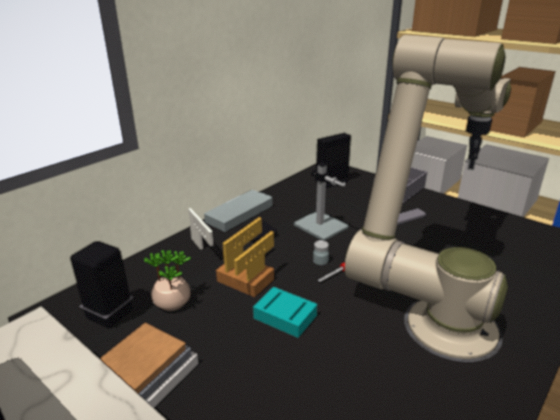

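View pics/top0.png

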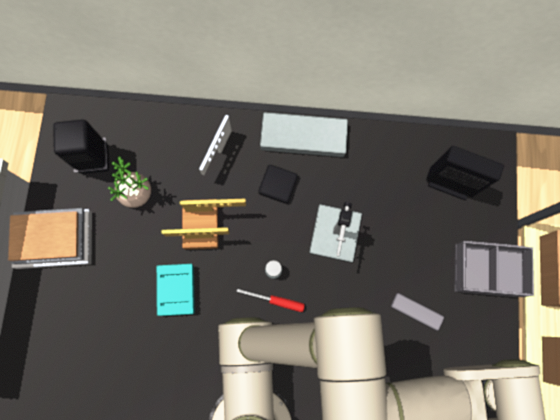

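Side view: the wooden rack with two gold plates is at (245,272); the teal rack at (285,310) and the white plate at (200,228) are decoys. In the top view the gold plates are at (212,202), the farther one and so the L-plate, and at (195,232), the T-plate. The stand's base is at (337,233) and its pin at (340,243). I'll enlarge these areas to confirm.

```bash
python3 - <<'E'
import cv2,numpy as np
t=cv2.imread("pics/top0.png");s=cv2.imread("pics/side0.png")
r=lambda im,x,y,w,h,k:cv2.resize(im[y:y+h,x:x+w],None,fx=k,fy=k,interpolation=cv2.INTER_CUBIC)
# top: 100x75 @4 ->400x300 ; tiles
a=np.vstack([np.hstack([r(t,155,190,100,75,4),r(t,295,190,100,75,4)]),np.hstack([r(s,200,215,100,75,4),r(s,280,160,100,75,4)])])
cv2.imwrite("pics/crop1.png",a)
E
```

```text
(no output)
```

View pics/crop1.png

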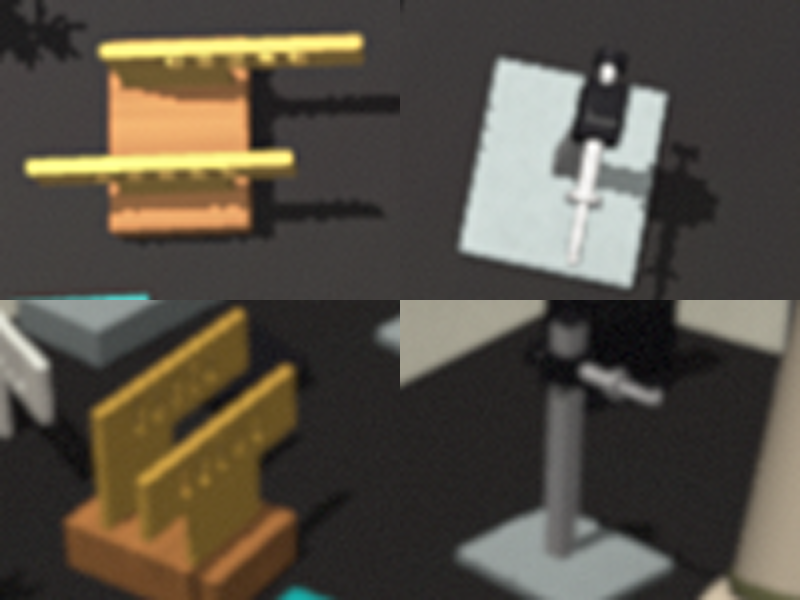

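The crops confirm it: the farther gold plate is an L, with its leg at the image left and the overhang to the right (world -y). The nearer gold plate is a T. Counting the bar's holes, the centroid is at y = -28 mm, so hole 2 hangs level. Next I fit the poses.

```bash
cat > h.py <<'E'
import numpy as np
from rig import env, optics
from scipy.optimize import least_squares
C={n:optics.calibration(n) for n in("side","top")}
def proj(n,P):
    c=C[n];T=c["T"];p=(np.atleast_2d(P)-T[:3,3])@T[:3,:3]
    f=210/np.tan(np.radians(c["fov_y"]/2));return p[:,:2]/p[:,2:]*f+[c["cx"],c["cy"]]
def tri(a,b): # a side px, b top px
    r=least_squares(lambda P:np.r_[(proj("side",P)-a).ravel(),(proj("top",P)-b).ravel()],[.5,0,.1]);return r.x,r.fun
def pose(x,y,yaw,P):
    c,s=np.cos(yaw),np.sin(yaw);P=np.array(P,float);return np.c_[x+c*P[:,0]-s*P[:,1],y+s*P[:,0]+c*P[:,1],P[:,2]]
E
cat > fit.py <<'E'
from h import *
# lplate corners: body top edge mid ends
tt=np.array([[180.2,202.5],[245.3,200.5]]); ss=np.array([[223.5,242.5],[260.5,218]])
A=[tri(s,t) for s,t in zip(ss,tt)]
for a in A: print("L end",a[0].round(4),a[1].round(2))
d=A[0][0]-A[1][0];print("len",np.linalg.norm(d),"yaw",np.degrees(np.arctan2(-d[0],d[1])))
print("tip/shoulder tri",tri([345,184.5],[338.3,255.5]),tri([334.2,180],[341.2,240]))
B=[[.135,.065,.014],[.135,-.065,.014],[-.015,-.065,.014],[-.015,.065,.014]]
topB=np.array([[319.5,204.5],[362,213.3],[353.3,261.8],[310,252.5]])
def res(p):
    x,y,w,h=p;z=.188+h
    r=[(proj("top",pose(x,y,w,B))-topB)]
    r+=[proj("top",pose(x,y,w,[[-.038,0,z+.004],[.065,0,.246]]))-[[338.3,255.8],[346.7,208]]]
    r+=[proj("side",pose(x,y,w,[[-.015,.065,.014],[-.015,-.065,.014]])) [:0]]
    r+=[proj("side",pose(x,y,w,[[-.036,0,z+.003]]))-[[345,184.5]]]
    return np.concatenate(r).ravel()
r=least_squares(res,[.55,-.15,0,.012]);print("stand",r.x[:2],np.degrees(r.x[2]),"h",r.x[3]);print(r.fun.reshape(-1,2).round(2))
print(proj("side",pose(*r.x[:3],B)).round(1))
def lres(p):
    x,y,w=p[:3]
    return np.concatenate([proj("top",pose(x,y,w,[[0,.04,.1395],[0,-.14,.1395]]))-tt,proj("side",pose(x,y,w,[[0,.04,.1395],[0,-.14,.1395]]))-ss]).ravel()
q=least_squares(lres,[.6,.3,0]);print("lplate",q.x[:2],np.degrees(q.x[2]),q.fun.round(2))
print("grip",pose(*q.x,[[0,.014,.129]]))
E
python3 fit.py
```

```text
L end [0.5954 0.2493 0.1414] [ 0.42  0.12 -0.22 -0.36]
L end [0.6169 0.0697 0.1372] [ 0.01  0.   -0.   -0.  ]
len 0.18088069729741096 yaw 6.812026746317665
tip/shoulder tri (array([ 0.47569929, -0.18987345,  0.20253289]), array([-0.32419586, -0.04461221,  0.11001613,  0.23303466])) (array([ 0.51818235, -0.1939238 ,  0.20449521]), array([ 0.51734069,  0.0783842 , -0.17803296, -0.36620837]))
stand [ 0.51496954 -0.19422846] -6.696981976468609 h 0.010061207046381321
[[-0.24 -1.14]
 [-0.37 -1.43]
 [-0.1  -1.38]
 [ 0.01 -0.92]
 [ 0.09 -0.63]
 [ 0.97  5.65]
 [-1.22  0.05]]
[[293.1 221.7]
 [317.4 210. ]
 [347.9 224.3]
 [323.6 237.4]]
lplate [0.60052995 0.20930806] 6.368803535250669 [ 0.01 -0.43 -0.22  0.07  0.36  0.55  0.08 -0.5 ]
grip [[0.59897696 0.22322166 0.129     ]]
```

```bash
R='{"linear":[0,0,-0.25],"roll":-1}'; true
python3 -m jog '[{"linear":[0,0,-0.3],"roll":-1},{"linear":[0,0,-0.3],"roll":-1},{"linear":[0,0,-0.3],"roll":-1},{"linear":[0,0,-0.3],"roll":-1},{"linear":[0,0,-0.3],"roll":-1},{"linear":[0,0,-0.3],"roll":-1},{"linear":[0,0,-0.3],"roll":-1},{"linear":[0,0,-0.3],"roll":-1},{"linear":[0,0,-0.3],"roll":-1},{"linear":[0,0,-0.3],"roll":-1},{"linear":[0,0,-0.3],"roll":-1},{"linear":[0,0,-0.3],"roll":-1}]'
python3 -m jog '[{"linear":[0,0,0],"roll":-1},{"linear":[0,0,0],"roll":-1},{"linear":[0,0,0],"roll":-1},{"linear":[0,0,0],"roll":-0.25},{"linear":[0,0,0],"roll":0}]'
sed -i 's/,\[.065,0,.246\]//;s/,\[346.7,208\]//' fit.py; python3 fit.py | grep -A9 stand
```

```text
time_s: 1.1
position: [0.1911, -0.5156, 0.3755]
tool_rot: [[0.164, 0.987, -0.0], [0.987, -0.164, 0.001], [0.001, -0.0, -1.0]]
ft_force: [0.3, 0.6, -0.0]
grip_width: 0.0855
gripper_force: 0.0
time_s: 1.52
position: [0.191, -0.5157, 0.375]
tool_rot: [[-0.114, 0.994, -0.0], [0.994, 0.114, 0.001], [0.001, -0.0, -1.0]]
ft_force: [1.0, -0.0, 0.1]
grip_width: 0.0856
gripper_force: 0.0
stand [ 0.51163865 -0.19452536] -7.115125243328369 h 0.011618413618414009
[[ 0.13 -0.15]
 [-0.03 -0.13]
 [-0.12 -0.1 ]
 [ 0.02  0.04]
 [ 0.1   0.55]
 [-0.35 -0.11]]
[[294.  221.8]
 [318.4 210.2]
 [348.8 224.7]
```

```bash
python3 -m jog '[{"linear":[0.3,0.2,0]},{"linear":[0.6,0.4,0]},{"linear":[0.75,0.55,0]},{"linear":[0.75,0.55,0]},{"linear":[0.75,0.55,0]},{"linear":[0.75,0.55,0]},{"linear":[0.75,0.55,0]},{"linear":[0.75,0.55,0]},{"linear":[0.75,0.55,0]},{"linear":[0.75,0.55,0]},{"linear":[0.75,0.55,0]},{"linear":[0.75,0.55,0]}]' 0.2
python3 -m jog '[{"linear":[0.75,0.55,0]},{"linear":[0.75,0.55,0]},{"linear":[0.75,0.55,0]},{"linear":[0.75,0.55,0]},{"linear":[0.75,0.55,0]},{"linear":[0.75,0.55,0]},{"linear":[0.75,0.55,0]},{"linear":[0.75,0.5,0]},{"linear":[0.75,0.5,0]},{"linear":[0.75,0.5,0]},{"linear":[0.7,0.35,0]},{"linear":[0.4,0.1,0]}]'
python3 -m jog '[{"linear":[0,0,0]},{"linear":[0,0,0]}]'
```

```text
invalid input
invalid input
invalid input
```

```bash
python3 -m jog '[{"linear":[0.3,0.2,0],"roll":0},{"linear":[0.6,0.4,0],"roll":0},{"linear":[0.75,0.55,0],"roll":0},{"linear":[0.75,0.55,0],"roll":0},{"linear":[0.75,0.55,0],"roll":0},{"linear":[0.75,0.55,0],"roll":0},{"linear":[0.75,0.55,0],"roll":0},{"linear":[0.75,0.55,0],"roll":0},{"linear":[0.75,0.55,0],"roll":0},{"linear":[0.75,0.55,0],"roll":0},{"linear":[0.75,0.55,0],"roll":0},{"linear":[0.75,0.55,0],"roll":0}]' 0.2
python3 -m jog '[{"linear":[0.75,0.55,0],"roll":0},{"linear":[0.75,0.55,0],"roll":0},{"linear":[0.75,0.55,0],"roll":0},{"linear":[0.75,0.55,0],"roll":0},{"linear":[0.75,0.55,0],"roll":0},{"linear":[0.75,0.55,0],"roll":0},{"linear":[0.75,0.55,0],"roll":0},{"linear":[0.75,0.5,0],"roll":0},{"linear":[0.75,0.5,0],"roll":0},{"linear":[0.75,0.5,0],"roll":0},{"linear":[0.7,0.35,0],"roll":0},{"linear":[0.4,0.1,0],"roll":0}]'
python3 -m jog '[{"linear":[0,0,0],"roll":0},{"linear":[0,0,0],"roll":0}]'
```

```text
time_s: 2.52
position: [0.3954, -0.1521, 0.3754]
tool_rot: [[-0.112, 0.994, 0.0], [0.994, 0.112, -0.0], [-0.0, 0.0, -1.0]]
ft_force: [0.4, -1.1, -0.0]
grip_width: 0.0516
gripper_force: 0.0
time_s: 3.52
position: [0.5869, 0.2173, 0.3738]
tool_rot: [[-0.114, 0.993, -0.002], [0.993, 0.114, 0.0], [0.0, -0.002, -1.0]]
ft_force: [-1.2, 0.5, 0.5]
grip_width: 0.0511
gripper_force: 0.0
time_s: 3.68
position: [0.586, 0.2148, 0.3747]
tool_rot: [[-0.114, 0.993, -0.001], [0.993, 0.114, -0.0], [-0.0, -0.001, -1.0]]
ft_force: [-0.0, -0.1, 0.0]
grip_width: 0.0515
gripper_force: 0.0
```

```bash
python3 -m jog '[{"linear":[0.17,0.35,0.4],"roll":0},{"linear":[0,0,0.8],"roll":0},{"linear":[0,0,0.8],"roll":0},{"linear":[0,0,0.8],"roll":0},{"linear":[0,0,0.5],"roll":0},{"linear":[0,0,0.3],"roll":0},{"linear":[0,0,0],"roll":0},{"linear":[0,0,0],"roll":0}]'
python3 - <<'E'
from h import *; import cv2
t=optics.get_image("top")[:,:,::-1];s=optics.get_image("side")[:,:,::-1]
r=lambda im,x,y,w,h,k:cv2.resize(im[y:y+h,x:x+w],None,fx=k,fy=k,interpolation=cv2.INTER_CUBIC)
cv2.imwrite("pics/pre.png",np.hstack([r(t,155,150,100,100,4),r(s,200,180,100,100,4)]))
E
```

```text
time_s: 4.35
position: [0.5992, 0.2216, 0.2318]
tool_rot: [[-0.112, 0.994, -0.0], [0.994, 0.112, -0.0], [-0.0, -0.0, -1.0]]
ft_force: [0.2, -0.1, 0.6]
grip_width: 0.0512
gripper_force: 0.0
```

View pics/pre.png

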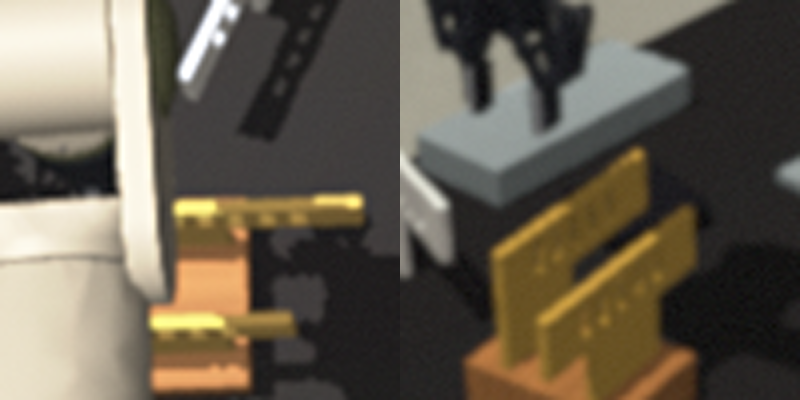

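Both finger tips straddle the plate's thickness: in the side crop the fingers at (475,100) and (545,120) sit above the leg end of the L at (500,245). I'll descend and grip.

```bash
python3 -m jog '[{"linear":[0.04,0,0.3],"roll":0},{"linear":[0,0,0.6],"roll":0},{"linear":[0,0,0.6],"roll":0},{"linear":[0,0,0.6],"roll":0},{"linear":[0,0,0.5],"roll":0},{"linear":[0,0,0.3],"roll":0},{"linear":[0,0,0.14],"roll":0},{"linear":[0,0,0],"roll":0},{"linear":[0,0,0],"roll":0}]'
python3 -m jog '[{"linear":[0,0,0],"roll":0},{"linear":[0,0,0],"roll":0},{"linear":[0,0,0],"roll":0},{"linear":[0,0,0],"roll":0},{"linear":[0,0,0],"roll":0},{"linear":[0,0,0],"roll":0},{"linear":[0,0,0],"roll":0},{"linear":[0,0,0],"roll":0},{"linear":[0,0,0],"roll":0}]' -1 60
```

```text
time_s: 5.2
position: [0.5996, 0.2243, 0.1111]
tool_rot: [[-0.114, 0.993, 0.002], [0.993, 0.114, 0.0], [0.0, 0.002, -1.0]]
ft_force: [-0.1, -0.6, 0.7]
grip_width: 0.0514
gripper_force: 0.0
time_s: 5.95
position: [0.5993, 0.2245, 0.1106]
tool_rot: [[-0.115, 0.993, 0.001], [0.993, 0.115, 0.0], [0.0, 0.001, -1.0]]
ft_force: [-0.8, 0.9, 5.8]
grip_width: 0.0069
gripper_force: 59.4
```

```bash
python3 -m jog '[{"linear":[0,0,-0.15],"roll":0},{"linear":[0,0,-0.3],"roll":0},{"linear":[0,0,-0.4],"roll":0},{"linear":[0,0,-0.5],"roll":0},{"linear":[0,0,-0.6],"roll":0},{"linear":[0,0,-0.6],"roll":0},{"linear":[0,0,-0.6],"roll":0},{"linear":[0,0,-0.6],"roll":0},{"linear":[0,0,-0.6],"roll":0},{"linear":[0,0,-0.4],"roll":0},{"linear":[0,0,-0.15],"roll":0},{"linear":[0,0,0],"roll":0}]'
cat > plan.py <<'E'
from h import *
import sys
sx,sy,sw=.5116,-.1945,np.radians(-7.1)
o=env.observe();p=o["position"];R=o["tool_rot"]
yaw=np.arctan2(R[1,1],R[0,1])  # plate yaw
off=float(sys.argv[2])if len(sys.argv)>2 else 0.042  # tool y along plate -> hole2 offset
tgt=pose(sx,sy,sw,[[float(sys.argv[1]),off,0]])[0][:2]
d=tgt-p[:2];print("t",o["time_s"],"pos",p.round(4),"target",tgt.round(4),"roll units",np.degrees(yaw-sw)/5,"d tool(now) units",(R.T@np.r_[d,0]/.04).round(3),"F",o["ft_force"].round(2),"T",o["wrist_torque"].round(3))
c,s=np.cos(sw),np.sin(sw);print("d tool(after roll) units x,y", ((-s*d[0]+c*d[1])/.04).round(3),((c*d[0]+s*d[1])/.04).round(3))
E
python3 plan.py -0.08
```

```text
time_s: 6.95
position: [0.5991, 0.2243, 0.3066]
tool_rot: [[-0.115, 0.993, 0.002], [0.993, 0.115, 0.0], [0.0, 0.002, -1.0]]
ft_force: [0.1, 0.0, -3.3]
grip_width: 0.0068
gripper_force: 58.7
t 6.95 pos [0.5991 0.2243 0.3066] target [ 0.4374 -0.1429] roll units 2.7351734346941576 d tool(now) units [-8.657 -5.067 -0.009] F [ 0.06  0.04 -3.29] T [ 0.134 -0.017 -0.018]
d tool(after roll) units x,y -9.61 -2.877
```

```bash
python3 -m jog '[{"linear":[0,0,0],"roll":0.4},{"linear":[0,0,0],"roll":0.7},{"linear":[0,0,0],"roll":0.7},{"linear":[0,-0.2,0],"roll":0.6},{"linear":[-0.2,-0.4,0],"roll":0.34},{"linear":[-0.4,-0.5,0],"roll":0},{"linear":[-0.6,-0.5,0],"roll":0},{"linear":[-0.7,-0.5,0],"roll":0},{"linear":[-0.8,-0.4,0],"roll":0},{"linear":[-0.8,-0.3,0],"roll":0},{"linear":[-0.8,-0.1,0],"roll":0},{"linear":[-0.8,0,0],"roll":0}]'
python3 -m jog '[{"linear":[-0.8,0,0],"roll":0},{"linear":[-0.8,0,0],"roll":0},{"linear":[-0.8,0,0],"roll":0},{"linear":[-0.7,0,0],"roll":0},{"linear":[-0.6,0,0],"roll":0},{"linear":[-0.4,0,0],"roll":0},{"linear":[-0.2,0,0],"roll":0},{"linear":[0,0,0],"roll":0},{"linear":[0,0,0],"roll":0},{"linear":[0,0,0],"roll":0}]'
python3 plan.py -0.08
```

```text
time_s: 7.95
position: [0.4567, 0.0343, 0.3045]
tool_rot: [[0.123, 0.992, -0.003], [0.992, -0.123, 0.001], [0.0, -0.003, -1.0]]
ft_force: [1.2, -0.2, -2.4]
grip_width: 0.0072
gripper_force: 58.8
time_s: 8.78
position: [0.4373, -0.1346, 0.3054]
tool_rot: [[0.123, 0.992, -0.001], [0.992, -0.123, 0.001], [0.001, -0.001, -1.0]]
ft_force: [0.9, -0.6, -2.2]
grip_width: 0.0068
gripper_force: 58.8
t 8.7833 pos [ 0.4373 -0.1346  0.3054] target [ 0.4374 -0.1429] roll units 0.006952157461658814 d tool(now) units [-0.207  0.027 -0.   ] F [ 0.89 -0.58 -2.15] T [ 0.145  0.045 -0.045]
d tool(after roll) units x,y -0.207 0.028
```

```bash
python3 -m jog '[{"linear":[-0.1,0.03,0.2],"roll":0},{"linear":[-0.1,0,0.4],"roll":0},{"linear":[0,0,0.5],"roll":0},{"linear":[0,0,0.5],"roll":0},{"linear":[0,0,0.5],"roll":0},{"linear":[0,0,0.4],"roll":0},{"linear":[0,0,0.2],"roll":0},{"linear":[0,0,0],"roll":0},{"linear":[0,0,0],"roll":0},{"linear":[0,0,0],"roll":0},{"linear":[0,0,0],"roll":0}]'
python3 - <<'E'
from h import *; import cv2
t=optics.get_image("top")[:,:,::-1];s=optics.get_image("side")[:,:,::-1]
cv2.imwrite("pics/t2.png",t);cv2.imwrite("pics/s2.png",s)
r=lambda im,x,y,w,h,k:cv2.resize(im[y:y+h,x:x+w],None,fx=k,fy=k,interpolation=cv2.INTER_CUBIC)
cv2.imwrite("pics/app.png",np.hstack([r(t,290,195,100,100,4),r(s,290,150,100,100,4)]))
E
python3 plan.py -0.08
```

```text
time_s: 9.7
position: [0.438, -0.1438, 0.1986]
tool_rot: [[0.124, 0.992, 0.002], [0.992, -0.124, -0.001], [-0.001, 0.002, -1.0]]
ft_force: [-0.0, -0.3, -3.5]
grip_width: 0.007
gripper_force: 58.8
t 9.8 pos [ 0.4378 -0.1438  0.1984] target [ 0.4374 -0.1429] roll units -0.003539345719384011 d tool(now) units [ 0.021 -0.014 -0.   ] F [-0.74 -0.03 -2.31] T [0.145 0.012 0.001]
d tool(after roll) units x,y 0.021 -0.014
```

View pics/app.png

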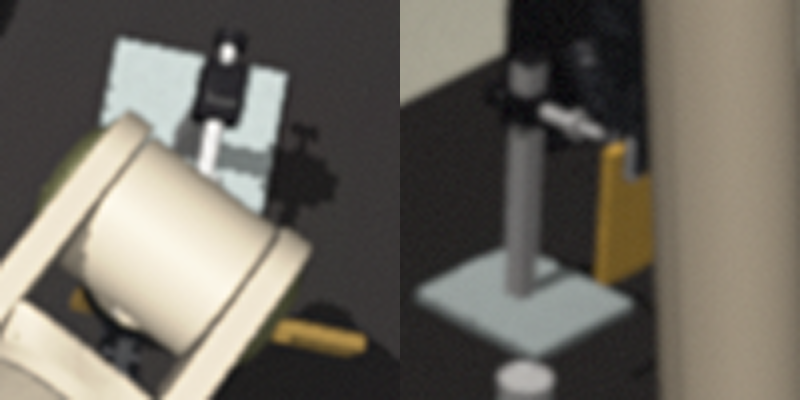

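Top view: the plate's -y end is at full-image (381,280), and the pin is visible over (338-341, 230-243). Side view: the leg end's top corner is at (343.5,186), with the plate in front of the pin tip. Now I check the hole-2 offset from the tool.

```bash
python3 - <<'E'
from h import *; import cv2
o=env.observe();p=o["position"];R=o["tool_rot"];yaw=np.arctan2(R[1,1],R[0,1]);zp=p[2]-.0906
G=lambda off:pose(p[0],p[1],yaw,[[0,-.14-off,zp+.1195],[0,.04-off,zp+.1195]])
for off in(.012,.014,.016,.018):
    g=G(off);print(off,"top",proj("top",g).round(2).tolist(),"side",proj("side",g).round(2).tolist())
t=cv2.imread("pics/t2.png");s=cv2.imread("pics/s2.png")
def hm(im,box):
    x,y,w,h=box;v=cv2.cvtColor(im[y:y+h,x:x+w],cv2.COLOR_BGR2HSV);m=(v[...,0]>12)&(v[...,0]<30)&(v[...,1]>110)&(v[...,2]>70)
    ys,xs=np.nonzero(m);return xs+x,ys+y
xs,ys=hm(t,(355,265,40,30));print("top gold right end col",xs.max()+.5,[(c,ys[xs==c].min(),ys[xs==c].max()) for c in range(368,384,3) if (xs==c).any()])
E
```

```text
0.012 top [[379.78, 280.3], [309.82, 265.38]] side [[376.7, 172.06], [341.32, 188.07]]
0.014 top [[380.56, 280.46], [310.59, 265.54]] side [[377.06, 171.9], [341.74, 187.88]]
0.016 top [[381.34, 280.63], [311.37, 265.71]] side [[377.43, 171.73], [342.16, 187.69]]
0.018 top [[382.13, 280.8], [312.14, 265.87]] side [[377.79, 171.57], [342.58, 187.5]]
top gold right end col 381.5 [(368, np.int64(276), np.int64(281)), (371, np.int64(276), np.int64(282)), (374, np.int64(277), np.int64(283)), (377, np.int64(278), np.int64(283)), (380, np.int64(278), np.int64(282))]
```

```bash
python3 - <<'E'
import cv2,numpy as np
t=cv2.imread("pics/top0.png");s=cv2.imread("pics/s2.png");t2=cv2.imread("pics/t2.png")
r=lambda im,x,y,w,h,k:cv2.resize(im[y:y+h,x:x+w],None,fx=k,fy=k,interpolation=cv2.INTER_CUBIC)
cv2.imwrite("pics/z.png",np.vstack([np.hstack([r(t,325,225,40,30,10),r(t2,355,262,40,30,10)]),np.hstack([r(s,310,165,40,30,10),r(t,155,190,100,75,4)])]))
E
```

```text
(no output)
```

View pics/z.png

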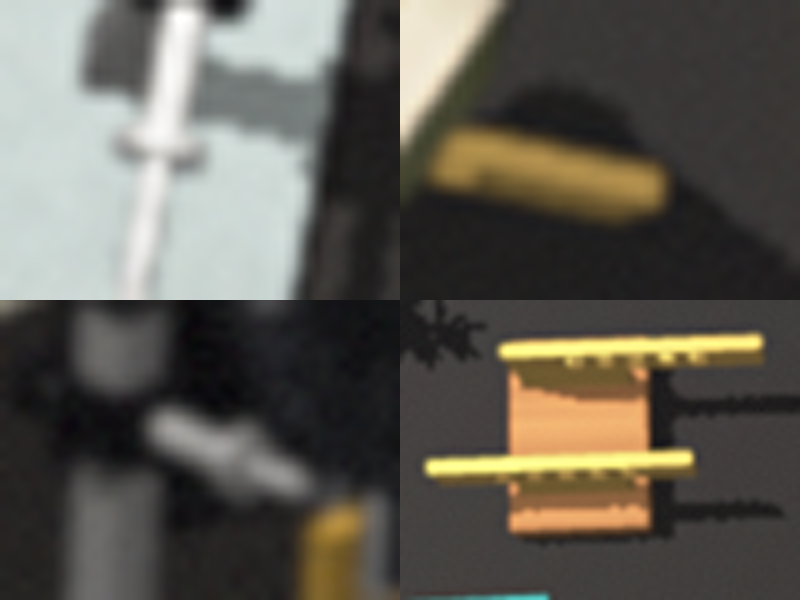

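```bash
python3 - <<'E'
from h import *
B=[[.135,.065,.014],[.135,-.065,.014],[-.015,-.065,.014],[-.015,.065,.014]]
topB=np.array([[319.5,204.5],[362,213.3],[353.3,261.8],[310,252.5]])-.375
pin=np.array([[338.2,253.5],[339.75,244.55],[340.85,239.05],[342.6,227.6]])
ax=[[-.034,0],[-.012,0],[.004,0],[.035,0]]
def line(x,y,w,z):
    P=proj("top",pose(x,y,w,[[-.04,0,z],[.04,0,z]]));m=(P[1]-P[0])/(P[1]-P[0])[1]
    return pin[:,0]-(P[0,0]+m[0]*(pin[:,1]-P[0,1]))
def res(p):
    x,y,w=p
    return np.r_[(proj("top",pose(x,y,w,B))-topB).ravel(),2*line(x,y,w,.1996)]
r=least_squares(res,[.5116,-.1945,-.124]);print(r.x[:2],np.degrees(r.x[2]),r.fun.round(2))
for z in(.194,.1996,.206):print(z,proj("top",pose(*r.x,[[.004,0,z],[-.038,0,z+.008]])).round(2).tolist(),proj("side",pose(*r.x,[[.004,0,z],[-.038,0,z+.004]])).round(2).tolist())
E
```

```text
[ 0.5124685  -0.19284723] -6.997528123648051 [-0.12 -0.06 -0.28 -0.13 -0.28 -0.1  -0.15  0.13  0.19 -0.04  0.12 -0.64]
0.194 [[340.23, 240.91], [337.73, 256.07]] [[334.89, 183.11], [344.56, 185.94]]
0.1996 [[340.51, 240.57], [338.0, 255.78]] [[334.98, 181.6], [344.66, 184.41]]
0.206 [[340.83, 240.18], [338.32, 255.46]] [[335.07, 179.87], [344.78, 182.64]]
```

```bash
sed -i 's/^sx,sy,sw=.*/sx,sy,sw=.5124,-.1928,np.radians(-7.0)/' plan.py; python3 plan.py -0.02 .0435
```

```text
t 9.8 pos [ 0.4378 -0.1438  0.1984] target [ 0.4979 -0.1472] roll units -0.023539345719383882 d tool(now) units [0.102 1.499 0.002] F [-0.74 -0.03 -2.31] T [0.145 0.012 0.001]
d tool(after roll) units x,y 0.099 1.499
```

```bash
python3 -m jog '[{"linear":[0.05,0.1,0],"roll":0},{"linear":[0.05,0.15,0],"roll":0},{"linear":[0,0.15,0],"roll":0},{"linear":[0,0.15,0],"roll":0},{"linear":[0,0.15,0],"roll":0},{"linear":[0,0.1,0],"roll":0},{"linear":[0,0,0],"roll":0},{"linear":[0,0,0],"roll":0},{"linear":[0,0,0],"roll":0}]'
python3 plan.py -0.02 .0435
python3 -m jog '[{"linear":[0,0.05,0],"roll":0},{"linear":[0,0.05,0],"roll":0},{"linear":[0,0.05,0],"roll":0},{"linear":[0,0.05,0],"roll":0},{"linear":[0,0,0],"roll":0},{"linear":[0,0,0],"roll":0}]'
python3 plan.py -0.02 .0435
```

```text
time_s: 10.55
position: [0.4697, -0.1436, 0.1976]
tool_rot: [[0.124, 0.992, -0.0], [0.992, -0.124, 0.0], [0.0, -0.0, -1.0]]
ft_force: [0.5, 0.2, -2.8]
grip_width: 0.0072
gripper_force: 58.8
t 10.55 pos [ 0.4697 -0.1436  0.1976] target [ 0.4979 -0.1472] roll units -0.02434027470562775 d tool(now) units [-0.001  0.71  -0.   ] F [ 0.51  0.23 -2.84] T [ 0.11  -0.035  0.006]
d tool(after roll) units x,y -0.003 0.71
time_s: 11.05
position: [0.4778, -0.1447, 0.1977]
tool_rot: [[0.124, 0.992, -0.0], [0.992, -0.124, 0.0], [0.0, -0.0, -1.0]]
ft_force: [-0.7, 0.3, -2.9]
grip_width: 0.0069
gripper_force: 58.8
t 11.05 pos [ 0.4778 -0.1447  0.1977] target [ 0.4979 -0.1472] roll units -0.023642983247170447 d tool(now) units [-0.     0.504 -0.   ] F [-0.72  0.33 -2.92] T [ 0.138 -0.013 -0.005]
d tool(after roll) units x,y -0.001 0.504
```

```bash
python3 -m jog '[{"linear":[0,0.04,0],"roll":0},{"linear":[0,0.04,0],"roll":0},{"linear":[0,0.02,0],"roll":0},{"linear":[0,0,0],"roll":0}]'
python3 plan.py -0.02 .0435
python3 -m jog '[{"linear":[0,0.04,0],"roll":0},{"linear":[0,0.04,0],"roll":0},{"linear":[0,0.02,0],"roll":0},{"linear":[0,0,0],"roll":0}]'
python3 plan.py -0.02 .0435
```

```text
time_s: 11.38
position: [0.4819, -0.1452, 0.1977]
tool_rot: [[0.124, 0.992, 0.0], [0.992, -0.124, 0.0], [0.0, 0.0, -1.0]]
ft_force: [0.1, 0.2, -3.0]
grip_width: 0.007
gripper_force: 58.8
t 11.3833 pos [ 0.4819 -0.1452  0.1977] target [ 0.4979 -0.1472] roll units -0.023775047511151007 d tool(now) units [-0.     0.402  0.   ] F [ 0.06  0.19 -3.02] T [ 0.177  0.02  -0.003]
d tool(after roll) units x,y -0.001 0.402
time_s: 11.72
position: [0.4859, -0.1457, 0.1977]
tool_rot: [[0.124, 0.992, 0.0], [0.992, -0.124, 0.0], [0.0, 0.0, -1.0]]
ft_force: [-0.1, -0.3, -3.1]
grip_width: 0.007
gripper_force: 58.8
t 11.7167 pos [ 0.4859 -0.1457  0.1977] target [ 0.4979 -0.1472] roll units -0.024750929403404058 d tool(now) units [0.001 0.301 0.   ] F [-0.07 -0.29 -3.1 ] T [ 0.144 -0.056 -0.026]
d tool(after roll) units x,y 0.0 0.301
```

No force past the tip's front face, so the hole is going over the tip. I'll continue to x ≈ -14 mm, then lower by feel.

```bash
python3 -m jog '[{"linear":[0,0.05,0],"roll":0},{"linear":[0,0.1,0],"roll":0},{"linear":[0,0.1,0],"roll":0},{"linear":[0,0.1,0],"roll":0},{"linear":[0,0.1,0],"roll":0},{"linear":[0,0,0],"roll":0},{"linear":[0,0,0],"roll":0}]'
python3 plan.py -0.0 .0435
python3 -m jog '[{"linear":[0,0,0.05],"roll":0},{"linear":[0,0,0.05],"roll":0},{"linear":[0,0,0.05],"roll":0},{"linear":[0,0,0],"roll":0},{"linear":[0,0,0],"roll":0}]'
python3 plan.py -0.0 .0435
```

```text
time_s: 12.3
position: [0.5037, -0.1479, 0.1976]
tool_rot: [[0.124, 0.992, -0.0], [0.992, -0.124, 0.0], [0.0, -0.0, -1.0]]
ft_force: [-0.2, -1.0, -3.3]
grip_width: 0.0071
gripper_force: 58.8
t 12.3 pos [ 0.5037 -0.1479  0.1976] target [ 0.5177 -0.1496] roll units -0.02212369113071635 d tool(now) units [ 0.     0.352 -0.   ] F [-0.18 -0.99 -3.33] T [ 0.126 -0.018 -0.019]
d tool(after roll) units x,y -0.0 0.352
time_s: 12.72
position: [0.5034, -0.1479, 0.1916]
tool_rot: [[0.124, 0.992, -0.0], [0.992, -0.124, 0.0], [0.0, -0.0, -1.0]]
ft_force: [0.1, -0.1, -2.4]
grip_width: 0.0068
gripper_force: 58.8
t 12.7167 pos [ 0.5034 -0.1479  0.1916] target [ 0.5177 -0.1496] roll units -0.02517971836694539 d tool(now) units [ 0.001  0.359 -0.   ] F [ 0.07 -0.14 -2.35] T [0.147 0.027 0.021]
d tool(after roll) units x,y -0.0 0.359
```

```bash
python3 -m jog '[{"linear":[0,0,0.03],"roll":0},{"linear":[0,0,0.03],"roll":0},{"linear":[0,0,0.02],"roll":0},{"linear":[0,0,0],"roll":0},{"linear":[0,0,0],"roll":0}]'
python3 plan.py -0.0 .0435
python3 -m jog '[{"linear":[0,0,0.01],"roll":0},{"linear":[0,0,0.01],"roll":0},{"linear":[0,0,0],"roll":0}]'
python3 -m jog '[{"linear":[0,0,0.01],"roll":0},{"linear":[0,0,0.01],"roll":0},{"linear":[0,0,0],"roll":0}]'
```

```text
time_s: 13.13
position: [0.5036, -0.1479, 0.1885]
tool_rot: [[0.124, 0.992, -0.0], [0.992, -0.124, 0.0], [0.0, -0.0, -1.0]]
ft_force: [-0.0, 0.7, -3.0]
grip_width: 0.007
gripper_force: 58.8
t 13.1333 pos [ 0.5036 -0.1479  0.1885] target [ 0.5177 -0.1496] roll units -0.02449727848826693 d tool(now) units [ 0.001  0.356 -0.   ] F [-0.01  0.68 -3.  ] T [ 0.094 -0.05   0.008]
d tool(after roll) units x,y 0.0 0.356
time_s: 13.38
position: [0.5036, -0.1479, 0.1876]
tool_rot: [[0.124, 0.992, -0.0], [0.992, -0.124, 0.0], [0.0, -0.0, -1.0]]
ft_force: [-0.1, -0.1, -3.4]
grip_width: 0.0071
gripper_force: 58.8
time_s: 13.63
position: [0.5035, -0.1479, 0.1868]
tool_rot: [[0.124, 0.992, -0.0], [0.992, -0.124, 0.0], [0.0, -0.0, -1.0]]
ft_force: [-0.2, 0.4, -3.3]
grip_width: 0.0068
gripper_force: 58.8
```

```bash
for i in 1; do python3 -m jog '[{"linear":[0,0,0.01],"roll":0},{"linear":[0,0,0.01],"roll":0},{"linear":[0,0,0],"roll":0}]' | sed -n '2p;4p'; done
python3 -m jog '[{"linear":[0,0,0.01],"roll":0},{"linear":[0,0,0.01],"roll":0},{"linear":[0,0,0],"roll":0}]'| sed -n '2p;4p'
python3 -m jog '[{"linear":[0,0,0.01],"roll":0},{"linear":[0,0,0],"roll":0}]'| sed -n '2p;4p'
python3 -m jog '[{"linear":[0,0,0.01],"roll":0},{"linear":[0,0,0],"roll":0}]'| sed -n '1,2p;4p'
```

```text
position: [0.5035, -0.1479, 0.186]
ft_force: [0.6, 0.0, -2.4]
position: [0.5035, -0.1479, 0.1852]
ft_force: [-0.3, -0.1, -3.5]
position: [0.5036, -0.1479, 0.1848]
ft_force: [-0.2, -0.7, -2.2]
time_s: 14.47
position: [0.5035, -0.1479, 0.1845]
ft_force: [-0.2, 0.2, -2.2]
```

```bash
python3 -m jog '[{"linear":[0,0,0.01],"roll":0},{"linear":[0,0,0],"roll":0}]'| sed -n '2p;4p'
python3 -m jog '[{"linear":[0,0,0.01],"roll":0},{"linear":[0,0,0],"roll":0}]'| sed -n '2p;4p'
python3 plan.py 0 .0435
```

```text
position: [0.5035, -0.1479, 0.184]
ft_force: [0.2, -0.6, -2.8]
position: [0.5036, -0.1479, 0.1836]
ft_force: [-0.6, 0.3, -3.7]
t 14.8 pos [ 0.5036 -0.1479  0.1836] target [ 0.5177 -0.1496] roll units -0.023886485528734555 d tool(now) units [ 0.     0.356 -0.   ] F [-0.62  0.28 -3.71] T [ 0.105  0.016 -0.017]
d tool(after roll) units x,y -0.001 0.356
```

```bash
python3 -m jog '[{"linear":[0,0,0.01],"roll":0},{"linear":[0,0,0],"roll":0}]'| sed -n '2p;4p'
python3 -m jog '[{"linear":[0,0,0.01],"roll":0},{"linear":[0,0,0],"roll":0}]'| sed -n '2p;4p'
python3 -m jog '[{"linear":[0,0,0.01],"roll":0},{"linear":[0,0,0],"roll":0}]'| sed -n '2p;4p'
python3 plan.py 0 .0435
```

```text
position: [0.5036, -0.1479, 0.1833]
ft_force: [-0.1, -0.2, -2.5]
position: [0.5036, -0.1479, 0.1832]
ft_force: [-0.8, 0.4, 0.8]
position: [0.5037, -0.148, 0.183]
ft_force: [-1.8, 1.1, 2.6]
t 15.3 pos [ 0.5037 -0.148   0.183 ] target [ 0.5177 -0.1496] roll units -0.023806593539997808 d tool(now) units [0.002 0.353 0.   ] F [-1.77  1.07  2.64] T [ 0.036  0.193 -0.049]
d tool(after roll) units x,y 0.002 0.353
```

Contact came at TCP z = 0.1833, so the pin top is at about 0.204, which matches the camera estimate. I'll ease off a little and slide to the shoulder.

```bash
python3 -m jog '[{"linear":[0,0,0],"roll":0},{"linear":[0,0,-0.02],"roll":0},{"linear":[0,0,0],"roll":0}]'| sed -n '2p;4p'
python3 -m jog '[{"linear":[0,0.04,0],"roll":0},{"linear":[0,0.06,0],"roll":0},{"linear":[0,0.06,0],"roll":0},{"linear":[0,0.06,0],"roll":0},{"linear":[0,0.03,0],"roll":0},{"linear":[0,0,0],"roll":0},{"linear":[0,0,0],"roll":0}]'| sed -n '2p;4p'
python3 -m jog '[{"linear":[0,0.02,0],"roll":0},{"linear":[0,0,0],"roll":0}]'| sed -n '2p;4p'
python3 -m jog '[{"linear":[0,0.02,0],"roll":0},{"linear":[0,0,0],"roll":0}]'| sed -n '2p;4p'
python3 plan.py 0 .0435
```

```text
position: [0.5036, -0.1479, 0.1832]
ft_force: [0.6, 0.1, 0.1]
position: [0.5138, -0.1492, 0.1833]
ft_force: [0.6, -0.2, -2.8]
position: [0.5143, -0.1492, 0.1832]
ft_force: [-0.8, 0.2, -1.3]
position: [0.5151, -0.1493, 0.1833]
ft_force: [-0.3, 0.1, -0.7]
t 16.4667 pos [ 0.5151 -0.1493  0.1833] target [ 0.5177 -0.1496] roll units -0.024868210027181314 d tool(now) units [ 0.001  0.065 -0.   ] F [-0.35  0.1  -0.68] T [ 0.11   0.049 -0.013]
d tool(after roll) units x,y 0.001 0.065
```

```bash
python3 -m jog '[{"linear":[0,0.02,0],"roll":0},{"linear":[0,0,0],"roll":0}]'| sed -n '2p;4p'
python3 -m jog '[{"linear":[0,0.01,0],"roll":0},{"linear":[0,0,0],"roll":0}]'| sed -n '2p;4p'
python3 -m jog '[{"linear":[0,0.01,0],"roll":0},{"linear":[0,0,0],"roll":0}]'| sed -n '2p;4p'
python3 -m jog '[{"linear":[0,0.01,0],"roll":0},{"linear":[0,0,0],"roll":0}]'| sed -n '2p;4p'
```

```text
position: [0.516, -0.1494, 0.1833]
ft_force: [-0.4, -0.5, -2.6]
position: [0.5163, -0.1495, 0.1833]
ft_force: [-0.7, -0.6, -2.1]
position: [0.5167, -0.1495, 0.1833]
ft_force: [0.3, -0.2, -1.7]
position: [0.5171, -0.1496, 0.1833]
ft_force: [-0.5, 0.5, -2.9]
```

```bash
python3 -m jog '[{"linear":[0,0.01,0],"roll":0},{"linear":[0,0,0],"roll":0}]'| sed -n '2p;4p'
python3 -m jog '[{"linear":[0,0.01,0],"roll":0},{"linear":[0,0,0],"roll":0}]'| sed -n '2p;4p'
python3 -m jog '[{"linear":[0,0.01,0],"roll":0},{"linear":[0,0,0],"roll":0}]'| sed -n '2p;4p'
python3 -m jog '[{"linear":[0,0.01,0],"roll":0},{"linear":[0,0,0],"roll":0}]'| sed -n '1,2p;4p'
```

```text
position: [0.5175, -0.1496, 0.1833]
ft_force: [0.5, 0.1, -2.3]
position: [0.5179, -0.1497, 0.1833]
ft_force: [-0.5, 0.2, -2.4]
position: [0.518, -0.1497, 0.1833]
ft_force: [-3.0, 0.3, -1.5]
time_s: 17.8
position: [0.5181, -0.1497, 0.1832]
ft_force: [-4.3, 1.1, -0.2]
```

Shoulder felt at x = 0.518, with about 4 N. I'll back off slightly, rest the weight on the pin, reduce the grip and open.

```bash
python3 -m jog '[{"linear":[0,-0.01,0.01],"roll":0},{"linear":[0,0,0],"roll":0},{"linear":[0,0,0],"roll":0},{"linear":[0,0,0],"roll":0}]' -1 20
python3 plan.py 0 .0435
```

```text
time_s: 18.13
position: [0.5181, -0.1497, 0.1831]
tool_rot: [[0.124, 0.992, -0.0], [0.992, -0.124, -0.0], [-0.0, -0.0, -1.0]]
ft_force: [-5.0, 0.8, 2.3]
grip_width: 0.0073
gripper_force: 59.6
t 18.1333 pos [ 0.5181 -0.1497  0.1831] target [ 0.5177 -0.1496] roll units -0.02493611336871154 d tool(now) units [ 0.001 -0.011  0.   ] F [-5.04  0.82  2.29] T [ 0.086  0.741 -0.195]
d tool(after roll) units x,y 0.001 -0.011
```

```bash
python3 -m jog '[{"linear":[0,-0.02,0],"roll":0},{"linear":[0,0,0],"roll":0},{"linear":[0,0,0],"roll":0}]' -1 20
python3 -m jog '[{"linear":[0,0,0],"roll":0},{"linear":[0,0,0],"roll":0},{"linear":[0,0,0],"roll":0},{"linear":[0,0,0],"roll":0},{"linear":[0,0,0],"roll":0},{"linear":[0,0,0],"roll":0}]' -0.3 20
python3 - <<'E'
from h import *; import cv2
t=optics.get_image("top")[:,:,::-1];s=optics.get_image("side")[:,:,::-1]
r=lambda im,x,y,w,h,k:cv2.resize(im[y:y+h,x:x+w],None,fx=k,fy=k,interpolation=cv2.INTER_CUBIC)
cv2.imwrite("pics/rel.png",np.hstack([r(t,290,195,100,100,4),r(s,290,150,100,100,4)]))
E
```

```text
time_s: 18.38
position: [0.5179, -0.1497, 0.1831]
tool_rot: [[0.124, 0.992, 0.001], [0.992, -0.124, -0.0], [-0.0, 0.001, -1.0]]
ft_force: [-1.1, 0.8, 0.1]
grip_width: 0.0069
gripper_force: 59.4
time_s: 18.88
position: [0.5175, -0.1497, 0.1829]
tool_rot: [[0.124, 0.992, 0.0], [0.992, -0.124, -0.0], [-0.0, 0.0, -1.0]]
ft_force: [0.3, 0.6, 0.9]
grip_width: 0.03
gripper_force: 0.0
```

View pics/rel.png

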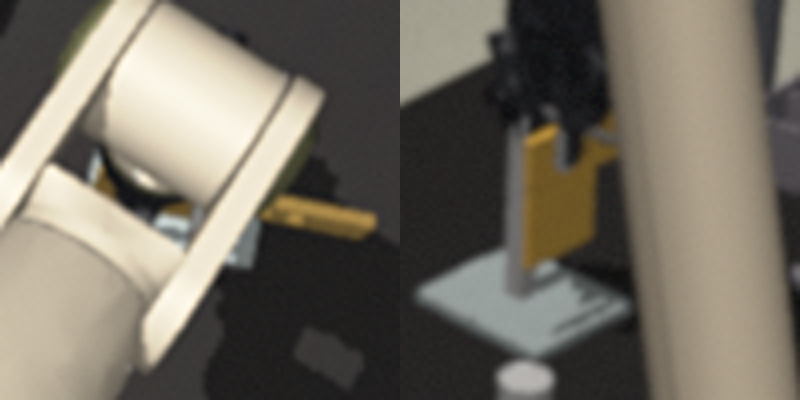

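The plate hangs level on the pin: leg in the side crop at (560,200), bar end in the top crop at (375,220). The fingers are open, so I withdraw straight up.

```bash
python3 -m jog '[{"linear":[0,0,-0.1],"roll":0},{"linear":[0,0,-0.2],"roll":0},{"linear":[0,0,-0.3],"roll":0},{"linear":[0,0,-0.4],"roll":0},{"linear":[0,0,-0.5],"roll":0},{"linear":[0,0,-0.6],"roll":0},{"linear":[0,0,-0.6],"roll":0},{"linear":[0,-0.3,-0.5],"roll":0},{"linear":[0,-0.6,-0.3],"roll":0},{"linear":[0,-0.8,0],"roll":0},{"linear":[0,-0.8,0],"roll":0},{"linear":[0,-0.8,0],"roll":0}]'
python3 -m jog '[{"linear":[0.8,-0.4,0],"roll":0},{"linear":[0.9,0,0],"roll":0},{"linear":[0.9,0,0],"roll":0},{"linear":[0.9,0,0],"roll":0},{"linear":[0.9,0,0],"roll":0},{"linear":[0.5,0,0],"roll":0},{"linear":[0,0,0],"roll":0},{"linear":[0,0,0],"roll":0},{"linear":[0,0,0],"roll":0},{"linear":[0,0,0],"roll":0},{"linear":[0,0,0],"roll":0},{"linear":[0,0,0],"roll":0}]'
python3 - <<'E'
from h import *; import cv2
t=optics.get_image("top")[:,:,::-1];s=optics.get_image("side")[:,:,::-1]
r=lambda im,x,y,w,h,k:cv2.resize(im[y:y+h,x:x+w],None,fx=k,fy=k,interpolation=cv2.INTER_CUBIC)
cv2.imwrite("pics/fin.png",np.hstack([r(t,290,185,100,100,4),r(s,290,150,100,100,4)]))
E
```

```text
time_s: 19.98
position: [0.3851, -0.1328, 0.3236]
tool_rot: [[0.124, 0.992, 0.001], [0.992, -0.124, -0.001], [-0.001, 0.001, -1.0]]
ft_force: [-0.2, -0.3, 0.3]
grip_width: 0.03
gripper_force: 0.0
time_s: 20.98
position: [0.3949, 0.0625, 0.323]
tool_rot: [[0.125, 0.992, -0.0], [0.992, -0.125, -0.0], [-0.0, 0.0, -1.0]]
ft_force: [-0.1, 0.4, -0.0]
grip_width: 0.0299
gripper_force: 0.0
```

View pics/fin.png

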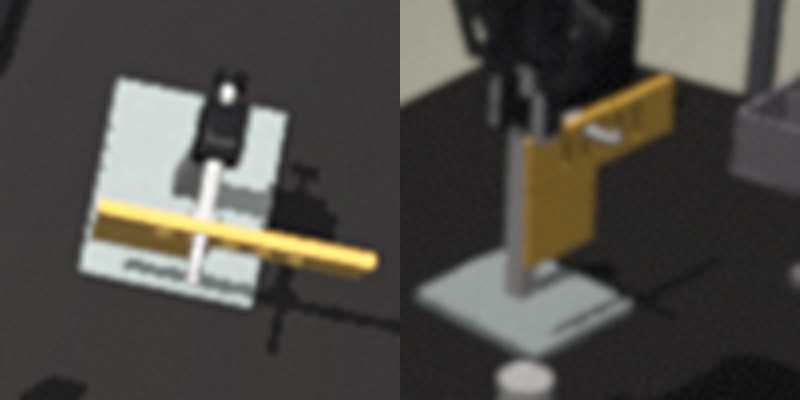

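The plate hangs level by hole 2 against the shoulder and parallel to the base edges: bar in the top crop from (97,207) to (377,262), pin crossing at (205,225). I'm handing it in.

```bash
python3 -c "
from rig import env
print(env.close_job())"
```

```text
the job is handed in; nothing more can be done
None
```

The L-plate now hangs level on the pin by hole 2, felt home against the shoulder and released, and the job was handed in at about 21 s; no verdict was returned.

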